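# Load a sample rack into the free lane of the analyser's rack sampler

### The job

Load the sample rack that stands on the bench into the empty lane of the rack sampler: keeping it upright, set it down gently on the sampler's deck with its rounded nose just inside the lane's flared mouth and let go of it, then push it gently from behind, letting the guides centre it, until it is fully home against the lane's end stop. Feel for the stop rather than ramming it, and leave the other racks and everything else on the bench alone.

Things in the scene. Friction and masses are not known exactly. Their poses are not given: they have to be found in the camera images.
- rack: the sample rack to load, loose on the bench left of the sampler: grey plastic, 120 mm long (its x), 22 mm wide, 56 mm high, with five blue-capped tubes clipped in (cap tops at 76 mm), 0.18 to 0.33 kg. Origin: centre of its underside; +x towards its rounded nose. Grip it across the 22 mm at mid-length, 35 to 40 mm above its underside. Two more like it stand in the other lanes
- rack_nose (a point): tip of the rack's nose, at its underside, 60 mm ahead (+x) of rack; the nose is round in plan, 11 mm radius
- rack_tail (a point): middle of the rack's tail, at its underside, 60 mm behind (-x) rack; the tail is a flat upright face 22 mm wide and 56 mm high with a white label, good to push on
- lane: the empty one of the sampler's three lanes (62 mm apart). Origin: centre of its mouth on the deck's top, 12 mm above the bench; +x runs along the lane from the mouth to the end stop, y left, z up. Between two aluminium rails (22 mm high, 4 mm thick) the space narrows from 50 mm wide at the mouth to 25 mm at x = 50 mm, then stays 25 mm wide (a rack has 1.5 mm of play each side)
- lane_shoe (a point): tip of the sprung white shoe in the lane's left rail (x = 72 mm, 6 to 18 mm above the deck): it stands 4 mm out into the lane, yields as the rack's nose passes and then presses the rack to the other rail with about 1 N. The push rises by 2 to 5 N there for a moment and is 1 to 3 N afterwards, while the stop is not reached yet
- feeler (a joint): rack-present feeler, a 7 mm brass pin 20 mm above the deck that stands 6 mm out of the end stop's face: 0 = out, 0.006 m = pressed flush by the rack's nose; its spring (under 0.5 N) cannot push a rack back. The stop is a rigid black block, 6 to 52 mm above the deck, on a locked adjusting screw: its face is at x = 108 to 132 mm of the lane, set differently each time and not measured
- sampler: the rack sampler, fixed: steel deck 290 x 204 mm, 12 mm thick, flat for 120 mm in front of the lanes' mouths (room for a whole rack to stand), white housing 95 mm high behind the lanes. Origin: on the bench below the middle mouth; x parallel to the lanes. Its rails and stop are light: no more than 15 N belongs on them
- rack_b: a loaded rack, same shape as rack and with the same axes, home in one of the other lanes; leave it alone
- rack_c: the other loaded rack, the same; leave it alone
- reagent: white twin-neck reagent bottle on the bench, 72 x 34 mm, 84 mm high; origin under its centre; leave it alone
- tube_stand: white stand of ten places with tubes, 120 x 54 mm, 80 mm high; origin under its centre; leave it alone
- serum_a: small amber serum vial, 24 mm diameter, 42 mm high, on the bench left of the sampler; origin under its centre; leave it alone
- serum_b: the same kind of vial, on the bench right of the sampler; leave it alone
- marker: marker pen, 110 mm long, lying on the bench on the right; leave it alone
Mind the look-alikes: they are no part of the job. What is shaped like the rack but red or yellow is not meant.

How it is judged (in metres and radians):
On the way, in this order (a step that is already met when the one before it is completed fails the run):
1. the rack stands upright on the deck, nose first, with its nose inside the flared mouth of the empty lane (0 to 60 mm deep), let go (x of rack_nose in the frame of lane between 0 and 0.06 m and y of rack_nose in the frame of lane between -0.025 and 0.025 m and z of rack in the frame of lane below 0.004 m and x of rack in the frame of lane below 0.01 m and angle between rack's own z axis and vertical below 0.05 rad and contact force between the fingers and rack below 0.1 N), for 0.2 s.
2. the rack has been pushed home: it presses the feeler in to within 1.5 mm of flush with the stop (value of joint feeler above 0.0045 m and x of rack_nose in the frame of lane above 0.102 m), for 0.2 s.
At the end, for the whole second after the job is handed in: the rack stands on the deck in the empty lane, nose first, upright and in line with the lane (within 0.05 rad, 4 mm), home against the end stop (feeler pressed to within 1.5 mm of flush), at rest and released (all of step 2 and y of rack in the frame of lane between -0.004 and 0.004 m and z of rack in the frame of lane below 0.003 m and angle between the x axis of rack and the x axis of lane, either way round below 0.05 rad and angle between rack's own z axis and vertical below 0.05 rad and linear speed of rack below 0.01 m/s); the robot touches nothing.
It fails at once if the rack is rammed against the guides or the stop (over 20 N) (contact force between rack and lane above 20 N).
It fails at once if the rack is slammed or dropped on the deck (over 80 N) (contact force between rack and sampler above 80 N).
It fails at once if the rack is tipped by more than 0.5 rad (angle between rack's own z axis and vertical above 0.5 rad).
It fails at once if another rack is moved by more than 6 mm (distance of any of rack_b, rack_c from where it was at the start of the episode above 0.006 m).
It fails at once if a bottle, vial, stand or pen on the bench is moved by more than 20 mm (distance of any of reagent, tube_stand, serum_a, serum_b, marker from where it was at the start of the episode above 0.02 m).
It also fails if it takes over 56 s, if anything falls off the work surface, if the arm or the gripper's body presses on something with over 40 N, if the wrist force passes 120 N, or if a joint passes its speed limit or range.

### The arm

A 6-joint arm with a two-finger parallel gripper is mounted at the origin on the work surface. World frame = base frame: x ahead of the robot, y to its left, z up, the work surface at z = 0. Lengths are in m, angles in degrees, forces in N, time in s.
With the tool pointing down it reaches from about 0.4 to 0.825 m from the base axis. Payload 7 kg.
Tool frame: the origin (TCP) lies at the very end of the fingers, on their centre line; the grasp point (between the pads) lies 19 mm behind it (ctrl.grip_depth is the distance from the TCP to the grasp point, in m); z points along the fingers, y is the line along which they close (so a half turn about z gives the same grasp; the last joint's range is limited). The gripper opens to 88 mm and grips with 3 to 60 N. Pads are 19 mm wide; open, the fingers measure 130 mm over their backs; the gripper's body (78 mm by 193 mm) begins 47 mm behind the grasp point.
Start: joints at [-58.608, 20.546, 0.682, 0, -70.136, -16.507], TCP at [0.173, -0.652, 0.227] pointing down, gripper open.
Joint ranges: [-176.03, 176.03], [-82.01, 121.73], [-58.28, 71.71], [-173.87, 95.51], [-174.79, -0.11], [-173.66, 173.66]. Speed limits (degrees/s): [136.94, 136.94, 172.46, 180, 180, 180].

### API

Orientations are given as [roll, pitch, yaw] about the fixed x, y, z axes, in that order (R = Rz(yaw) Ry(pitch) Rx(roll)).
In Python, from plant import get_obs, eyes, ctrl, spotter gives the robot as it stands.
- The arm moves only by the shell command python3 -m crank 'ROWS'. ROWS is JSON, one flat list of numbers, 7 for each row, row after row: the turn, a rotation vector about the tool's x, y, z in rad, then the shift along the tool's x, y, z in mm, then the opening, from 0 (shut) to 1 (fully open). A call has 1 to 5 rows; each row shifts and turns the commanded pose from where the row before left it, along the tool's axes as they then stand; what a row does not reach is not made up. A row lasts 1/8 s, in which the tool goes at most 62.5 mm and 10.7 degrees, less where a joint would pass 70% of its speed; a pose out of reach is approached as far as the arm can. A call is refused whole if a number of a shift passes 62.5 or a number of a turn 0.188, either way. A call with a gripper value outside its range is refused whole. The fingers move at their own pace and stop on an object; the grip force is fixed at half the most. Time passes only in rows, so rows that do not move let the fingers close. It gives the time, the measured TCP pose, the force, the opening and the grip force at its end, in the units of the state.
- get_obs(): the state, without advancing time (a new reading comes with each control period).
- eyes.snapshot(name): name is "side" or "top"; returns the picture (384x512x3 uint8, blue, green, red); there is no depth.
- eyes.camera_model(name): a dict with "fx", "fy", "cx", "cy" (pixels), "D" ([k1, k2, p1, p2, k3] as OpenCV has them; the pictures are not rectified), "extrinsics" (4x4, takes a point from camera to world coordinates). Camera axes: x right, y down, z forward; pixel columns grow to the right and rows downward; lengths in m; the calibration is good to about 2 mm. A picture is of the moment at which its call begins. camera_model takes no time and is no camera call.
- ctrl.close_job(): hands the job in; it is judged then, once.
Trained networks look in the newest picture that a camera, given by its name, has taken for a name from the list of things; names that differ only in an ending like _2 or _b are one class to them, and where a whole thing is asked for, a point or a joint stands for the part that bears it (a point fixed in the world has none). Each returns a list of dicts, best first, with "p" (0 to 1); they miss things now and then, are a little off and sometimes report something else, mostly with a low value. They report only what shows in the picture. A call takes as long as a camera call. They do not tell look-alikes from the thing itself.
- spotter.outline_of(camera, target): "region" (384x512 bool, what is visible of it) and "rect" ([left, top, width, height] in pixels, round what is visible of it).
- spotter.place_of(camera, target): "location" ([column, row] in pixels: a listed point, or the origin of a listed thing).
The state is a dict: "clock": time; "joint_pos": joint angles; "qvel": joint speeds; "tau": joint torques, N m; "tool_pos": TCP position; "orientation": TCP orientation; "force": force on the tool from outside, world axes, zero at the start; "moment": the same for the moment, N m; "opening": finger opening in m; "gripper_force": force on a finger pad.
Only numpy, scipy, OpenCV 4.12 (cv2) and the standard library are available. Lean on these libraries where they do the work, as an engineer would, in place of code of your own. Each camera call takes 0.05 s, during which the arm holds its last target. There are 200 camera calls.

## Working session

There is one attempt and no reset: what is moved stays moved. The work goes in short steps, Python scripts to look and compute and a shell command to move; the robot and the scene stay as the last step left them, time stands still between calls to the robot, and variables do not carry over. Pictures are saved under pics/ and viewed, at most 10 in all, crops included, and the job is handed in when it is done.

```bash
mkdir -p pics; ls; cat > h.py <<'E'
import numpy as np, cv2
from plant import get_obs, eyes, ctrl, spotter
def ray(cam,uv):
    m=eyes.camera_model(cam);K=np.array([[m['fx'],0,m['cx']],[0,m['fy'],m['cy']],[0,0,1]])
    p=cv2.undistortPoints(np.array([[uv]],float),K,np.array(m['D'],float))[0,0]
    T=np.array(m['extrinsics']);return T[:3,3],T[:3,:3]@np.array([p[0],p[1],1])
def at(cam,uv,z):
    o,d=ray(cam,uv);return (o+d*(z-o[2])/d[2]).round(4)
def proj(cam,P):
    m=eyes.camera_model(cam);K=np.array([[m['fx'],0,m['cx']],[0,m['fy'],m['cy']],[0,0,1]])
    T=np.linalg.inv(np.array(m['extrinsics']))
    return cv2.projectPoints(np.array(P,float).reshape(-1,3),cv2.Rodrigues(T[:3,:3])[0],T[:3,3],K,np.array(m['D'],float))[0][:,0].round(1)
E
python3 - <<'E'
from h import *
for c in('top','side'):
    im=eyes.snapshot(c);cv2.imwrite(f'pics/{c}0.png',im)
    print(c,np.array(eyes.camera_model(c)['extrinsics']).round(3).tolist(),eyes.camera_model(c)['fx'])
    for t,z in(('rack',0),('rack_nose',0),('rack_tail',0),('lane',.012),('lane_shoe',.024),('sampler',0),('serum_a',0)):
        for r in spotter.place_of(c,t): print(t,np.round(r['location'],1),round(r['p'],2),at(c,r['location'],z))
print(get_obs())
E
```

```text
pics
top [[-0.022, -0.991, 0.133, 0.4], [-1.0, 0.021, -0.014, 0.018], [0.011, -0.133, -0.991, 1.027], [0.0, 0.0, 0.0, 1.0]] 366.46437657899895
rack [259.  143.3] 0.91 [0.6779 0.0038 0.    ]
rack [179.5 282.8] 0.88 [0.2876 0.2323 0.    ]
rack [234.4 257.9] 0.84 [0.3535 0.0792 0.    ]
rack [300.1 135.5] 0.73 [ 0.6991 -0.116   0.    ]
rack [174.1 230. ] 0.71 [0.4338 0.2472 0.    ]
rack [277.1 137.4] 0.43 [ 0.6945 -0.0489  0.    ]
rack_nose [184.  209.6] 0.93 [0.4906 0.2193 0.    ]
rack_nose [224.9 234.7] 0.88 [0.4181 0.1047 0.    ]
rack_nose [156.6 274.3] 0.79 [0.3116 0.2964 0.    ]
rack_tail [249.8 271. ] 0.95 [0.3167 0.0372 0.    ]
rack_tail [195.3 294.5] 0.94 [0.2552 0.1887 0.    ]
rack_tail [164.2 247.3] 0.75 [0.386  0.2751 0.    ]
lane [281.7 161.3] 0.59 [ 0.6209 -0.0591  0.012 ]
lane_shoe [275.9 136.5] 0.85 [ 0.6903 -0.0441  0.024 ]
lane_shoe [175.4 228.5] 0.45 [0.437  0.2383 0.024 ]
sampler [284.5 161.6] 0.63 [ 0.6225 -0.068   0.    ]
sampler [165.8 249.2] 0.53 [0.3807 0.2706 0.    ]
serum_a [191.6 152.1] 0.52 [0.6561 0.1984 0.    ]
serum_a [384.7 217.6] 0.5 [ 0.455  -0.3497  0. 
[... 1097 characters left out ...]
 0.4499 -0.3468  0.    ]
{'clock': 0.8, 'joint_pos': array([-5.86075348e+01,  2.05446583e+01,  6.81759192e-01, -8.09937499e-04,
       -7.01362200e+01, -1.65056924e+01]), 'qvel': array([-0.05996119, -0.06051436, -0.0461382 ,  0.05136135, -0.02324831,
       -0.01948824]), 'tau': array([-3.03746223e-03, -5.82280862e+01,  2.93267155e+01,  7.00173005e+00,
        1.24961638e-02, -1.90345634e-05]), 'tool_pos': array([ 0.17337805, -0.65232392,  0.2265764 ]), 'orientation': array([-1.79999372e+02,  9.80634084e-04, -1.65113502e+02]), 'force': array([-0.17876988, -0.73460907, -0.5413976 ]), 'moment': array([-0.01543404,  0.01297549,  0.00220907]), 'gripper_force': 0.0, 'opening': 0.0879691826007203}
```

```bash
python3 - <<'E'
import cv2
a=cv2.imread('pics/top0.png')[110:320,130:410];cv2.imwrite('pics/top0c.png',cv2.resize(a,None,fx=2.8,fy=2.8,interpolation=cv2.INTER_CUBIC))
a=cv2.imread('pics/side0.png')[110:320,150:400];cv2.imwrite('pics/side0c.png',cv2.resize(a,None,fx=2.8,fy=2.8,interpolation=cv2.INTER_CUBIC))
E
```

```text
(no output)
```

View pics/top0c.png

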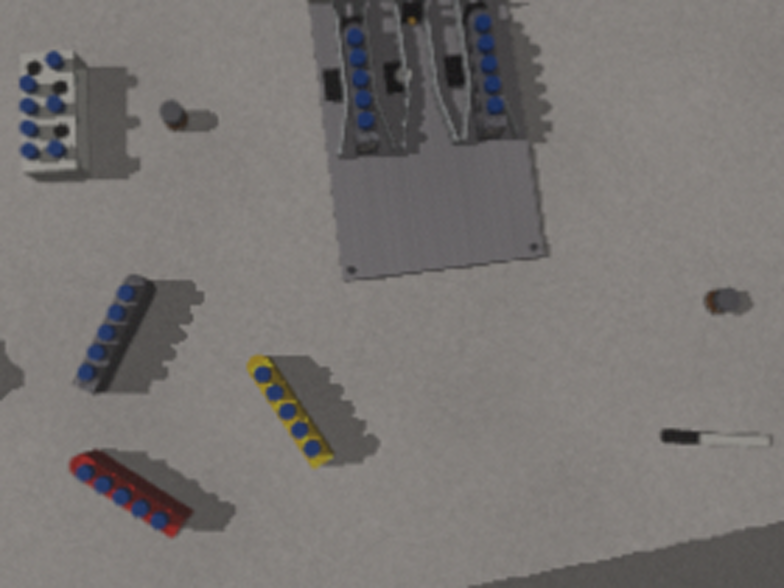

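View pics/side0c.png

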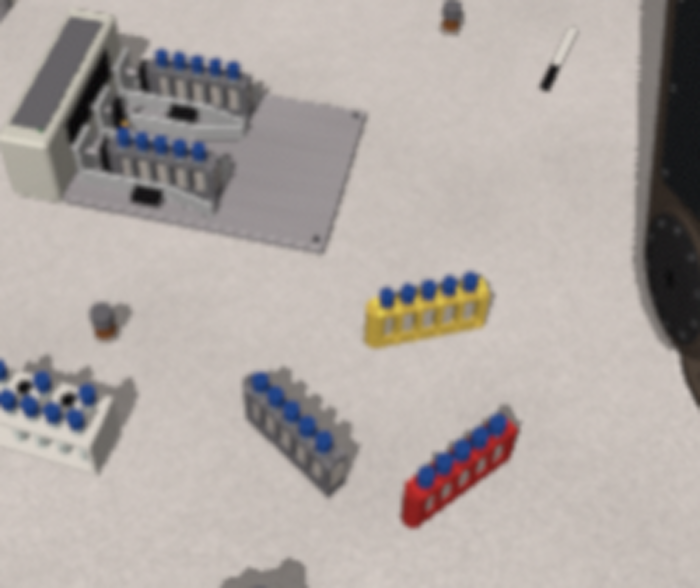

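Candidates for the rack: grey at top (174,230) / side (255,273), red at top (180,283), yellow at top (234,258). Only the grey one fits, since the look-alikes are red and yellow, and the enlarged crop confirms it. Its rounded nose points towards the sampler, top (184,210). The empty lane is the middle one, with its mouth at top (282,161).

Next I'll refine both poses from the blue caps and the deck corners.

```bash
cat >> h.py <<'E'
def blobs(im,box,amin=8):
    x,y,w,h=box;h_=cv2.cvtColor(im,cv2.COLOR_BGR2HSV)
    m=cv2.inRange(h_,(100,110,40),(130,255,255));k=np.zeros_like(m);k[y:y+h,x:x+w]=m[y:y+h,x:x+w]
    n,_,s,c=cv2.connectedComponentsWithStats(k);return np.array([c[i] for i in range(1,n) if s[i,4]>=amin]),s[1:,4]
def tri(a,b):
    (o1,d1),(o2,d2)=ray('top',a),ray('side',b)
    s=np.linalg.lstsq(np.c_[d1,-d2],o2-o1,rcond=None)[0];p,q=o1+s[0]*d1,o2+s[1]*d2
    return (p+q)/2,np.linalg.norm(p-q)
E
python3 - <<'E'
from h import *
im={c:cv2.imread(f'pics/{c}0.png') for c in('top','side')}
B={'rack':((155,205,28,45),(230,230,50,50)),'left':((250,110,18,48),(188,153,42,16)),'right':((296,105,20,48),(200,125,42,16))}
for n,(a,b) in B.items():
    for c,bx in(('top',a),('side',b)):
        p,s=blobs(im[c],bx);print(n,c,s.tolist(),p.round(1).tolist())
        print(np.array([at(c,q,.070) for q in p])[:,:2].tolist())
def corner(c,uv,z): 
    g=cv2.cvtColor(im[c],cv2.COLOR_BGR2GRAY);q=cv2.cornerSubPix(g,np.array([[uv]],np.float32),(4,4),(-1,-1),(3,50,.01))[0,0];print(c,uv,q,at(c,q,z))
for c,uv in(('top',(252.5,210)),('top',(325.7,201.4)),('side',(280.5,150.5)),('side',(265,199.5))): corner(c,uv,.012)
E
```

```text
rack top [25, 22, 23, 22, 23] [[174.6, 214.0], [170.9, 221.1], [167.6, 228.2], [164.0, 235.3], [160.3, 242.5]]
[[0.4732, 0.2304], [0.4549, 0.2401], [0.4364, 0.2488], [0.4181, 0.2581], [0.3996, 0.2679]]
rack side [180] [[254.0, 257.0]]
[[0.4341, 0.2488]]
left top [27, 30, 26, 28, 27] [[256.3, 122.7], [257.2, 130.0], [258.0, 137.5], [259.2, 144.8], [260.1, 152.5]]
[[0.7168, 0.0109], [0.6962, 0.0088], [0.6751, 0.0071], [0.6548, 0.0042], [0.6335, 0.0024]]
left side [24, 23, 24, 23, 23] [[193.5, 158.4], [200.2, 160.3], [206.8, 161.5], [213.8, 162.7], [220.4, 163.7]]
[[0.718, -0.0006], [0.6961, -0.0004], [0.6759, -0.0025], [0.6546, -0.0051], [0.6348, -0.0079]]
right top [26, 57, 29, 30] [[302.0, 117.7], [303.6, 128.6], [305.4, 139.6], [306.3, 147.1]]
[[0.729, -0.114], [0.698, -0.1171], [0.6671, -0.1208], [0.6461, -0.1222]]
right side [17, 20, 18, 15, 18] [[207.2, 130.6], [213.5, 131.5], [219.8, 132.8], [226.2, 133.9], [232.7, 135.0]]
[[0.7293, -0.1226], [0.7091, -0.1254], [0.6883, -0.1267], [0.6675, -0.1287], [0.6468, -0.1311]]
top (252.5, 210) [254.11116 207.86014] [0.4904 0.0216 0.012 ]
top (325.7, 201.4) [326.04816 200.7995 ] [ 0.5058 -0.1802  0.012 ]
side (280.5, 150.5) [281.0582  150.58347] [ 0.5009 -0.1723  0.012 ]
side (265, 199.5) [265.1968  200.60034] [0.4813 0.0331 0.012 ]
```

The caps from both cameras agree:
- **Rack:** about (0.437, 0.248), yaw −27°.
- **Lane:** axis yaw about 5.7°, mouth about (0.620, −0.058).

Now I'll fly over in an arc.

```bash
python3 -m crank '[0,0,0,-49,26,0,1,0,0,0,-49,26,0,1,0,0,0,-49,26,0,1,0,0,0,-49,26,0,1]'
python3 -m crank '[0,0,0,-49,26,0,1,0,0,0,-49,26,0,1,0,0,0,-49,26,0,1,0,0,0,-49,26,0,1]'
```

```text
clock: 1.3
tool_pos: [0.3372, -0.5002, 0.2268]
orientation: [-180.0, 0.0, -165.1]
force: [0.2, -1.3, 0.5]
opening: 0.0875
gripper_force: 0.0
clock: 1.8
tool_pos: [0.5, -0.3492, 0.2269]
orientation: [-180.0, 0.0, -165.1]
force: [0.8, -2.8, 0.0]
opening: 0.0875
gripper_force: 0.0
```

```bash
python3 -m crank '[0,0,0,-18,55,0,1,0,0,0,-18,55,0,1,0,0,0,-18,55,0,1]'
python3 -m crank '[0,0,0,-18,55,0,1,0,0,0,-18,55,0,1,0,0,0,-18,55,0,1]'
```

```text
clock: 2.17
tool_pos: [0.5086, -0.1755, 0.2267]
orientation: [-180.0, 0.0, -165.1]
force: [0.8, 0.9, -0.6]
opening: 0.088
gripper_force: 0.0
clock: 2.55
tool_pos: [0.5183, -0.0021, 0.227]
orientation: [-180.0, 0.1, -165.1]
force: [0.7, -0.2, 0.1]
opening: 0.0876
gripper_force: 0.0
```

```bash
python3 -m crank '[0,0,0,3,52,0,1,0,0,0,3,52,0,1,0,0,0,3,52,0,1,0,0,0,3,52,0,1,0,0,0,3,52,0,1]'
python3 -m crank '[0,0,-0.185,0,0,0,1,0,0,-0.185,0,0,0,1,0,0,-0.185,0,0,0,1,0,0,-0.185,0,0,0,1,0,0,-0.185,0,0,0,1]'
python3 -m crank '[0,0,-0.185,0,0,0,1,0,0,-0.185,0,0,0,1,0,0,-0.185,0,0,0,1,0,0,-0.185,0,0,0,1]'
python3 -m crank '[0,0,-0.185,0,0,0,1,0,0,-0.185,0,0,0,1,0,0,-0.185,0,0,0,1,0,0,-0.185,0,0,0,1,0,0,0,0,0,0,1]'
python3 -c "
from h import *
o=get_obs();print(o['joint_pos'],o['tool_pos'],o['orientation'],o['clock'])"
```

```text
clock: 3.18
tool_pos: [0.4364, 0.2451, 0.227]
orientation: [180.0, 0.1, -165.1]
force: [0.7, -0.1, -0.1]
opening: 0.0875
gripper_force: 0.0
clock: 3.8
tool_pos: [0.4371, 0.2435, 0.2267]
orientation: [-180.0, 0.0, -111.8]
force: [0.7, -0.6, 0.9]
opening: 0.0878
gripper_force: 0.0
clock: 4.3
tool_pos: [0.4371, 0.2435, 0.2268]
orientation: [-180.0, 0.0, -69.4]
force: [0.6, 0.6, -0.2]
opening: 0.0878
gripper_force: 0.0
clock: 4.92
tool_pos: [0.4371, 0.2435, 0.2267]
orientation: [-180.0, -0.0, -27.4]
force: [0.4, 0.5, 0.4]
opening: 0.0874
gripper_force: 0.0
[ 5.16613170e+01  3.91585710e+00 -2.08563412e+01 -9.82969656e-04
 -6.52092510e+01  1.09509050e+01] [0.43710782 0.24351551 0.22669779] [-1.79981618e+02 -2.64776662e-03 -2.73881905e+01] 4.925
```

```bash
python3 -m crank '[0,0,0,-2,-4,50,1,0,0,0,0,0,50,1,0,0,0,0,0,50,1,0,0,0,0,0,40,1,0,0,0,0,0,18,1]'
python3 -m crank '[0,0,0,0,0,0.5,1,0,0,0,0,0,0,0,0,0,0,0,0,0,0,0,0,0,0,0,0,0,0,0,0,0,0,0,0]'
python3 -m crank '[0,0,0,0,0,0,0,0,0,0,0,0,0,0,0,0,0,0,0,0,0,0,0,0,0,0,0,0]'
python3 - <<'E'
from h import *
for c in('top','side'):
    im=eyes.snapshot(c);cv2.imwrite(f'pics/{c}1.png',im)
a=cv2.imread('pics/side1.png')[190:320,180:360];cv2.imwrite('pics/side1c.png',cv2.resize(a,None,fx=3.5,fy=3.5))
E
```

```text
clock: 5.55
tool_pos: [0.4363, 0.2469, 0.0163]
orientation: [179.8, 0.0, -27.6]
force: [-0.6, -0.8, 0.3]
opening: 0.0874
gripper_force: 0.0
clock: 6.18
tool_pos: [0.4373, 0.2482, 0.0186]
orientation: [-179.9, -0.0, -27.3]
force: [-1.0, -0.5, -0.3]
opening: 0.0532
gripper_force: 0.0
clock: 6.68
tool_pos: [0.4371, 0.2479, 0.018]
orientation: [180.0, 0.0, -27.3]
force: [-0.3, -0.6, 0.4]
opening: 0.0219
gripper_force: 30.0
```

View pics/side1c.png

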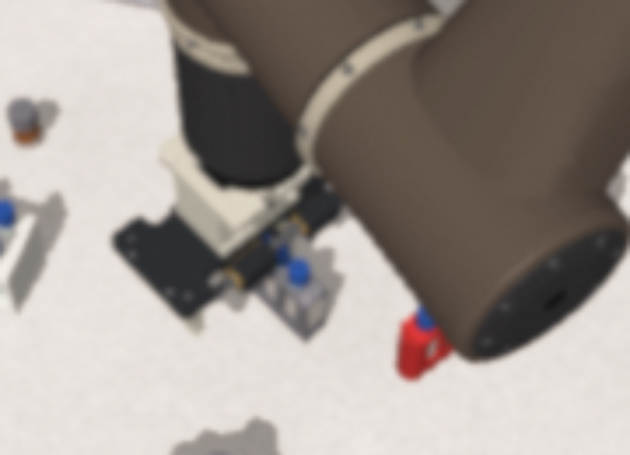

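```bash
python3 -m crank '[0,0,0,0,0,-20,0,0,0,0,0,0,-35,0,0,0,0,0,0,-35,0,0,0,0,17,13,0,0,0,0,0,35,26,0,0]'
python3 -m crank '[0,0,0,35,26,0,0,0,0,0,35,26,0,0,0,0,0,35,26,0,0,0,0,0,35,26,0,0,0,0,0,35,26,0,0]'
python3 -m crank '[0,0,0,35,26,0,0,0,0,0,16,10,0,0,0,0,-0.1,0,0,0,0,0,0,-0.16,0,0,0,0,0,0,-0.16,0,0,0,0]'
python3 -m crank '[0,0,-0.156,0,0,0,0,0,0,0,0,0,0,0,0,0,0,0,0,0,0]'
python3 - <<'E'
from h import *
o=get_obs();print(o['joint_pos'],o['tool_pos'],o['orientation'],o['opening'],o['force'])
for c in('top','side'):
    im=eyes.snapshot(c);cv2.imwrite(f'pics/{c}2.png',im)
    for t,z in(('lane',.012),('lane_shoe',.024),('rack_nose',.09),('rack_tail',.09)):
        for r in spotter.place_of(c,t)[:3]: print(c,t,np.round(r['location'],1),round(r['p'],2),at(c,r['location'],z))
a=np.hstack([cv2.imread('pics/top2.png')[100:220,220:350],cv2.imread('pics/side2.png')[100:220,180:310]]);cv2.imwrite('pics/c2.png',cv2.resize(a,None,fx=3,fy=3,interpolation=cv2.INTER_CUBIC))
E
```

```text
clock: 7.4
tool_pos: [0.4655, 0.1898, 0.1085]
orientation: [-179.9, -0.0, -27.2]
force: [0.2, -0.6, -1.0]
opening: 0.022
gripper_force: 30.0
clock: 8.02
tool_pos: [0.5614, -0.0077, 0.1076]
orientation: [180.0, 0.0, -27.3]
force: [0.1, 0.5, -1.7]
opening: 0.0219
gripper_force: 30.0
clock: 8.65
tool_pos: [0.5896, -0.0615, 0.1076]
orientation: [-180.0, 0.1, -3.0]
force: [-0.3, 0.2, -2.4]
opening: 0.0222
gripper_force: 30.0
clock: 9.02
tool_pos: [0.5899, -0.0615, 0.1079]
orientation: [-180.0, 0.0, 5.5]
force: [0.2, 0.7, -1.8]
opening: 0.0216
gripper_force: 30.0
[ 1.29109243e+01  1.87852325e+01 -1.87418097e+01 -9.12514335e-03
 -5.24925478e+01  8.26000445e+01] [ 0.58990103 -0.06150199  0.10789359] [-1.79995347e+02  2.03593131e-02  5.50541237e+00] 0.021561770291808603 [ 0.24673369  0.71413108 -1.76470967]
top lane_shoe [385.  218.1] 0.62 [ 0.4523 -0.3419  0.024 ]
top rack_tail [288.6 189.8] 0.51 [ 0.5284 -0.0688  0.09  ]
side lane [232.9 167.7] 0.65 [ 0.6172 -0.0529  0.012 ]
side lane_shoe [208.9 160. ] 0.81 [ 0.6944 -0.0476  0.024 ]
side lane_shoe [237.1 340.3] 0.65 [0.4039 0.4413 0.024 ]
side lane_shoe [239.  153.3] 0.18 [ 0.6175 -0.1054  0.024 ]
side rack_nose [294.1 296. ] 0.85 [0.3092 0.3229 0.09  ]
side rack_nose [277.5 232.2] 0.81 [0.3994 0.1727 0.09  ]
side rack_nose [185.5 229.7] 0.72 [0.6201 0.2451 0.09  ]
side rack_tail [239.1 156.6] 0.68 [ 0.5863 -0.0356  0.09  ]
side rack_tail [320.3 219. ] 0.66 [0.309  0.0972 0.09  ]
side rack_tail [327.  267.8] 0.63 [0.2573 0.228  0.09  ]
```

View pics/c2.png

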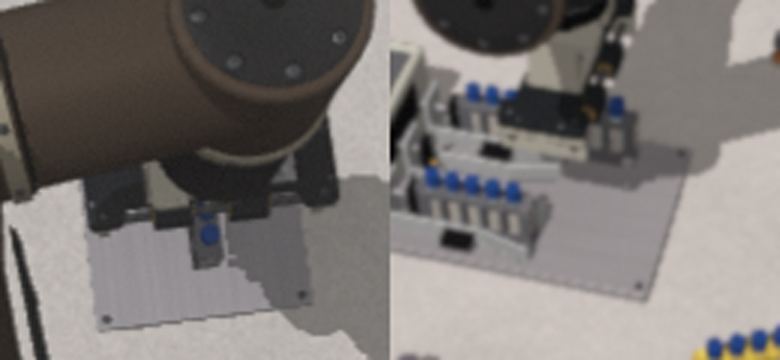

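```bash
python3 - <<'E'
from h import *
for n,p,z in(('L rail end',(273.9,165.4),.034),('R rail end',(295,160.7),.034),('deckL',(252.5,210),.012),('deckR',(325.7,201.4),.012)): print(n,at('top',p,z))
e=np.array([.995,.099,0]);l=np.array([-.099,.995,0]);m=np.array([.620,-.0586,.012])
for x,y,z in((0,27,22),(0,-27,22),(50,14.5,22),(50,-14.5,22),(-120,102,0),(-120,-102,0),(72,8.5,12),(0,89,22),(0,-89,22)):
    P=m+e*x/1e3+l*y/1e3+[0,0,z/1e3];print(x,y,z,P.round(3),proj('top',P),proj('side',P))
im=cv2.imread('pics/top0.png')
a=im[105:215,245:335].copy();f=6;a=cv2.resize(a,None,fx=f,fy=f,interpolation=cv2.INTER_CUBIC)[:600]
for x,y,z in [(t,s*(25-12.5*min(t,50)/50),22) for t in range(0,105,10) for s in(1,-1)]+[(-120,102,0),(-120,-102,0),(72,8.5,12)]+[(t,s*102,0) for t in (-60,0,50) for s in(1,-1)]:
    u=proj('top',m+e*x/1e3+l*y/1e3+[0,0,z/1e3])[0]
    cv2.circle(a,tuple(int(v) for v in ((u-[245,105]+.5)*f)),2,(0,0,255),-1)
cv2.imwrite('pics/ov.png',a)
E
```

```text
L rail end [ 0.605  -0.0355  0.034 ]
R rail end [ 0.6171 -0.0945  0.034 ]
deckL [0.4846 0.0262 0.012 ]
deckR [ 0.5041 -0.1791  0.012 ]
0 27 22 [ 0.617 -0.032  0.034] [[272.4 161. ]] [[229.8 167.7]]
0 -27 22 [ 0.623 -0.085  0.034] [[291.7 158.8]] [[234.9 155.1]]
50 14.5 22 [ 0.668 -0.039  0.034] [[274.6 143.1]] [[215.3 161.8]]
50 -14.5 22 [ 0.671 -0.068  0.034] [[284.9 142. ]] [[218.2 155.1]]
-120 102 0 [0.491 0.031 0.012] [[250.7 207.9]] [[262.4 199.2]]
-120 -102 0 [ 0.511 -0.172  0.012] [[323.1 199.1]] [[278.1 149.9]]
72 8.5 12 [ 0.691 -0.043  0.024] [[275.5 136.3]] [[209.4 161.3]]
0 89 22 [0.611 0.03  0.034] [[250.2 163.7]] [[223.6 183.2]]
0 -89 22 [ 0.629 -0.147  0.034] [[313.7 156.3]] [[240.4 141.3]]
```

View pics/ov.png

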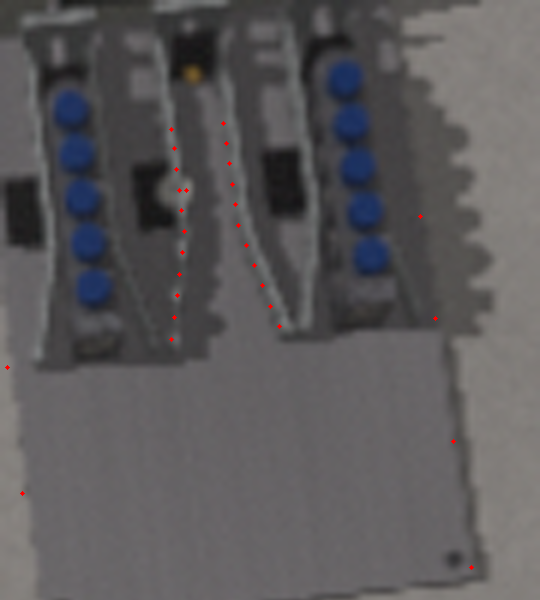

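The overlay fits. The mouth is about 4 mm nearer than I had it and the axis about 1.5 mm further right, so I'm correcting for both and lowering.

```bash
python3 -m crank '[0,0,0,-4,1.5,25,0,0,0,0,0,0,30,0,0,0,0,0,0,14,0,0,0,0,0,0,5,0,0,0,0,0,0,0,0]'
python3 -m crank '[0,0,0,0,0,1.5,0,0,0,0,0,0,0,0]'
python3 -m crank '[0,0,0,0,0,1,0,0,0,0,0,0,0,0]'
```

```text
clock: 10.15
tool_pos: [0.5867, -0.0636, 0.0344]
orientation: [180.0, -0.0, 5.7]
force: [0.1, -0.3, -1.9]
opening: 0.022
gripper_force: 30.0
clock: 10.4
tool_pos: [0.5866, -0.0636, 0.0332]
orientation: [-180.0, -0.1, 5.7]
force: [0.1, -0.7, -1.5]
opening: 0.0218
gripper_force: 30.0
clock: 10.65
tool_pos: [0.5862, -0.0636, 0.0317]
orientation: [-180.0, -0.0, 5.7]
force: [-0.4, -0.4, -1.9]
opening: 0.0217
gripper_force: 30.0
```

```bash
python3 -m crank '[0,0,0,0,0,1,0,0,0,0,0,0,0,0]'
python3 -m crank '[0,0,0,0,0,0.7,0,0,0,0,0,0,0,0]'
```

```text
clock: 10.9
tool_pos: [0.5862, -0.0637, 0.0305]
orientation: [180.0, 0.0, 5.7]
force: [0.4, 0.5, -1.9]
opening: 0.0217
gripper_force: 30.0
clock: 11.15
tool_pos: [0.5863, -0.0637, 0.03]
orientation: [180.0, -0.0, 5.7]
force: [-1.3, 0.5, 0.6]
opening: 0.0219
gripper_force: 30.0
```

The wrist force went from −1.9 to +0.6 N, so the rack is standing on the deck. I'll release it and rise.

```bash
python3 -m crank '[0,0,0,0,0,0,0.5,0,0,0,0,0,0,0.5,0,0,0,0,0,0,0.5,0,0,0,0,0,0,0.5,0,0,0,0,0,0,0.5]'
python3 -m crank '[0,0,0,0,0,-30,0.5,0,0,0,0,0,-40,0.5,0,0,0,0,0,-40,0.5,0,0,0,-40,0,0,0.5,0,0,0,-40,0,0,0]'
python3 -m crank '[0,0,0,-35,0,0,0,0,0,0,0,0,0,0]'
python3 - <<'E'
from h import *
im=eyes.snapshot('side');cv2.imwrite('pics/side3.png',im);t=eyes.snapshot('top');cv2.imwrite('pics/top3.png',t)
for c in('top','side'):
  for n in('rack_tail','rack_nose','rack'):
    for r in spotter.place_of(c,n)[:6]:
      P=at(c,r['location'],.012)
      if P[0]>.5: print(c,n,round(r['p'],2),r['location'],P)
a=np.hstack([t[100:220,220:350],im[100:220,180:310]]);cv2.imwrite('pics/c3.png',cv2.resize(a,None,fx=3,fy=3,interpolation=cv2.INTER_CUBIC))
E
```

```text
clock: 11.78
tool_pos: [0.5862, -0.0637, 0.0299]
orientation: [180.0, -0.0, 5.7]
force: [0.2, 0.4, 0.3]
opening: 0.0434
gripper_force: 0.0
clock: 12.4
tool_pos: [0.5059, -0.0716, 0.1401]
orientation: [-180.0, -0.0, 5.7]
force: [-0.1, 0.3, 0.1]
opening: 0.0382
gripper_force: 0.0
clock: 12.65
tool_pos: [0.4697, -0.0753, 0.1403]
orientation: [-180.0, -0.0, 5.7]
force: [0.6, 0.5, 0.3]
opening: 0.0194
gripper_force: 0.0
top rack_tail 0.68 [279.5, 163.6] [ 0.6144 -0.0527  0.012 ]
top rack_nose 0.69 [283.3, 154.5] [ 0.6406 -0.0643  0.012 ]
top rack 0.85 [301.7, 135.6] [ 0.6952 -0.119   0.012 ]
top rack 0.75 [257.7, 141.9] [0.6788 0.0076 0.012 ]
top rack 0.56 [282.7, 170.5] [ 0.5944 -0.0611  0.012 ]
side rack_tail 0.62 [260.6, 172.3] [ 0.5307 -0.0641  0.012 ]
side rack_nose 0.8 [224.4, 165.9] [ 0.6447 -0.0509  0.012 ]
side rack 0.93 [210.6, 174.8] [ 0.67   -0.0033  0.012 ]
side rack 0.78 [221.9, 146.4] [ 0.6853 -0.1258  0.012 ]
```

View pics/c3.png

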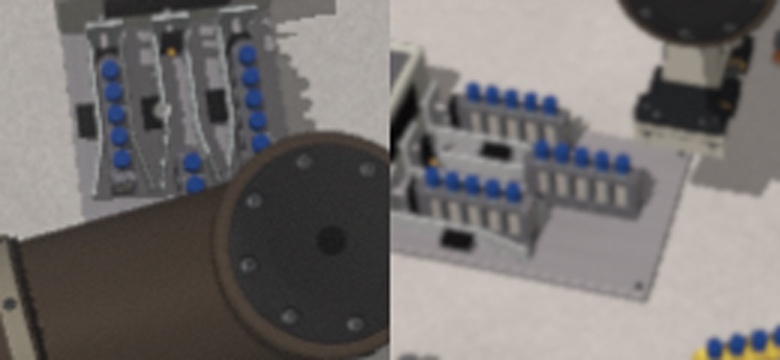

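The rack stands upright and free in the mouth, tail at side (261,172) and nose at side (224,166), about 26 mm deep. Fingers go down closed behind its tail, above rail height.

```bash
python3 -m crank '[0,0,0,0,0,40,0,0,0,0,0,0,40,0,0,0,0,0,0,18,0,0,0,0,0,0,0,0]'
python3 -m crank '[0,0,0,20,0,0,0,0,0,0,12,0,0,0,0,0,0,6,0,0,0,0,0,0,0,0,0,0]'
python3 -m crank '[0,0,0,3,0,0,0,0,0,0,3,0,0,0,0,0,0,3,0,0,0]'
python3 -m crank '[0,0,0,3,0,0,0,0,0,0,3,0,0,0,0,0,0,3,0,0,0]'
```

```text
clock: 13.55
tool_pos: [0.4709, -0.0753, 0.0404]
orientation: [180.0, 0.2, 5.7]
force: [0.0, 1.4, 1.2]
opening: 0.0004
gripper_force: 0.0
clock: 14.05
tool_pos: [0.5098, -0.0713, 0.042]
orientation: [-180.0, -0.0, 5.7]
force: [0.3, 0.5, 1.3]
opening: 0.0004
gripper_force: 0.0
clock: 14.42
tool_pos: [0.5181, -0.0705, 0.0418]
orientation: [180.0, 0.1, 5.7]
force: [-2.4, 0.8, 1.3]
opening: -0.0001
gripper_force: 1.0
clock: 14.8
tool_pos: [0.5277, -0.0695, 0.0418]
orientation: [180.0, 0.0, 5.7]
force: [-1.6, -0.7, 1.7]
opening: 0.0003
gripper_force: 0.9
```

```bash
python3 -m crank '[0,0,0,2,0,0,0,0,0,0,2,0,0,0,0,0,0,2,0,0,0,0,0,0,2,0,0,0]'
python3 -m crank '[0,0,0,2,0,0,0,0,0,0,2,0,0,0,0,0,0,2,0,0,0]'
python3 -m crank '[0,0,0,2,0,0,0,0,0,0,2,0,0,0]'
python3 -m crank '[0,0,0,2,0,0,0,0,0,0,2,0,0,0]'
```

```text
clock: 15.3
tool_pos: [0.5357, -0.0687, 0.0418]
orientation: [-180.0, -0.0, 5.7]
force: [-0.5, 0.4, -0.4]
opening: 0.0002
gripper_force: 0.6
clock: 15.68
tool_pos: [0.5416, -0.0681, 0.0418]
orientation: [-180.0, -0.0, 5.7]
force: [-0.7, -0.9, -1.4]
opening: 0.0004
gripper_force: 0.4
clock: 15.92
tool_pos: [0.5456, -0.0677, 0.0418]
orientation: [-180.0, 0.0, 5.7]
force: [-1.1, 0.1, -0.7]
opening: 0.0003
gripper_force: 0.4
clock: 16.18
tool_pos: [0.5495, -0.0673, 0.0418]
orientation: [-180.0, 0.0, 5.7]
force: [-0.8, 0.7, -0.7]
opening: 0.0003
gripper_force: 0.4
```

```bash
for i in 1; do python3 -m crank '[0,0,0,2,0,0,0,0,0,0,2,0,0,0]'; python3 -m crank '[0,0,0,2,0,0,0,0,0,0,2,0,0,0]'; python3 -m crank '[0,0,0,2,0,0,0,0,0,0,2,0,0,0]'; python3 -m crank '[0,0,0,2,0,0,0,0,0,0,2,0,0,0]'; done | grep -E 'tool|force:'
```

```text
tool_pos: [0.5535, -0.0669, 0.0418]
force: [-1.4, 0.1, -0.4]
gripper_force: 0.4
tool_pos: [0.5575, -0.0665, 0.0419]
force: [-0.7, -0.2, -0.3]
gripper_force: 0.4
tool_pos: [0.5613, -0.0662, 0.0418]
force: [-3.4, -0.2, 1.3]
gripper_force: 1.3
tool_pos: [0.5653, -0.0658, 0.0418]
force: [-2.1, -0.7, 0.5]
gripper_force: 1.2
```

Shoe passed at TCP x = 0.561 (a rise to 3.4 N), so the stop is expected at TCP x of about 0.595–0.62.

```bash
(python3 -m crank '[0,0,0,2,0,0,0,0,0,0,2,0,0,0,0,0,0,2,0,0,0]'; python3 -m crank '[0,0,0,2,0,0,0,0,0,0,2,0,0,0,0,0,0,2,0,0,0]'; python3 -m crank '[0,0,0,2,0,0,0,0,0,0,2,0,0,0,0,0,0,2,0,0,0]'; python3 -m crank '[0,0,0,1,0,0,0,0,0,0,1,0,0,0,0,0,0,1,0,0,0]')| grep -E 'tool|force:'
```

```text
tool_pos: [0.5715, -0.0651, 0.0418]
force: [-2.8, -0.5, 0.5]
gripper_force: 1.1
tool_pos: [0.5775, -0.0645, 0.0418]
force: [-2.1, -1.3, 0.5]
gripper_force: 1.1
tool_pos: [0.5834, -0.064, 0.0419]
force: [-1.8, -1.3, 0.3]
gripper_force: 1.0
tool_pos: [0.5863, -0.0637, 0.0419]
force: [-2.4, -0.6, -0.2]
gripper_force: 1.0
```

```bash
python3 -m crank '[0,0,0,1,0,0,0,0,0,0,1,0,0,0,0,0,0,1,0,0,0]'| grep -E 'tool|force:'
```

```text
tool_pos: [0.5893, -0.0634, 0.0419]
force: [-1.6, -1.1, -1.0]
gripper_force: 1.0
```

```bash
python3 -m crank '[0,0,0,1,0,0,0,0,0,0,1,0,0,0]'| grep -E 'tool|force:'
```

```text
tool_pos: [0.5913, -0.0631, 0.0419]
force: [-3.0, -0.5, -0.2]
gripper_force: 1.0
```

```bash
python3 -m crank '[0,0,0,1,0,0,0,0,0,0,1,0,0,0]'| grep -E 'tool|force:'
```

```text
tool_pos: [0.5932, -0.063, 0.0419]
force: [-2.7, -0.0, -0.7]
gripper_force: 1.0
```

```bash
python3 -m crank '[0,0,0,1,0,0,0,0,0,0,1,0,0,0]'| grep -E 'tool|force:'
```

```text
tool_pos: [0.5952, -0.0628, 0.0418]
force: [-1.8, -1.2, -0.5]
gripper_force: 1.0
```

```bash
python3 -m crank '[0,0,0,1,0,0,0,0,0,0,1,0,0,0]'| grep -E 'tool|force:'
```

```text
tool_pos: [0.5973, -0.0626, 0.0419]
force: [-2.4, -0.2, 0.4]
gripper_force: 1.0
```

```bash
python3 -m crank '[0,0,0,1,0,0,0,0,0,0,1,0,0,0]'| grep -E 'tool|force:'
```

```text
tool_pos: [0.5992, -0.0624, 0.0419]
force: [-1.9, -0.3, -0.3]
gripper_force: 1.0
```

```bash
python3 -m crank '[0,0,0,1,0,0,0,0,0,0,1,0,0,0]'| grep -E 'tool|force:'
```

```text
tool_pos: [0.6012, -0.0621, 0.0419]
force: [-3.3, -0.8, -0.1]
gripper_force: 1.0
```

```bash
python3 -m crank '[0,0,0,1,0,0,0,0,0,0,1,0,0,0]'| grep -E 'tool|force:'
```

```text
tool_pos: [0.6033, -0.062, 0.0419]
force: [-0.9, -1.6, 0.0]
gripper_force: 1.0
```

```bash
python3 -m crank '[0,0,0,1,0,0,0,0,0,0,1,0,0,0]'| grep -E 'tool|force:'
```

```text
tool_pos: [0.6052, -0.0618, 0.0419]
force: [-1.7, -0.4, -0.5]
gripper_force: 1.0
```

```bash
python3 -m crank '[0,0,0,1,0,0,0,0,0,0,1,0,0,0]'| grep -E 'tool|force:'
```

```text
tool_pos: [0.6072, -0.0616, 0.0418]
force: [-1.8, -1.1, -0.3]
gripper_force: 1.0
```

```bash
python3 -m crank '[0,0,0,1,0,0,0,0,0,0,1,0,0,0]'| grep -E 'tool|force:'
```

```text
tool_pos: [0.6092, -0.0614, 0.0419]
force: [-1.9, 0.1, 0.9]
gripper_force: 1.0
```

```bash
python3 -m crank '[0,0,0,1,0,0,0,0,0,0,1,0,0,0]'| grep -E 'tool|force:'
```

```text
tool_pos: [0.6111, -0.0612, 0.0419]
force: [-2.1, -0.5, 0.6]
gripper_force: 1.2
```

Pad force rose slightly, which is probably the feeler; the stop should be about 5 mm further.

```bash
python3 -m crank '[0,0,0,1,0,0,0,0,0,0,1,0,0,0]'| grep -E 'tool|force:'
```

```text
tool_pos: [0.6131, -0.061, 0.0418]
force: [-3.3, -1.1, 1.1]
gripper_force: 1.3
```

```bash
python3 -m crank '[0,0,0,1,0,0,0,0,0,0,0.5,0,0,0]'| grep -E 'tool|force:'
```

```text
tool_pos: [0.6146, -0.0608, 0.0418]
force: [-2.3, -0.3, 0.8]
gripper_force: 1.4
```

```bash
python3 -m crank '[0,0,0,0.7,0,0,0,0,0,0,0,0,0,0]'| grep -E 'tool|force:'
```

```text
tool_pos: [0.6154, -0.0608, 0.0419]
force: [-2.8, -1.6, 0.4]
gripper_force: 1.1
```

```bash
python3 -m crank '[0,0,0,0.7,0,0,0,0,0,0,0,0,0,0]'| grep -E 'tool|force:'
```

```text
tool_pos: [0.6158, -0.0607, 0.0418]
force: [-3.4, -0.8, 0.6]
gripper_force: 1.8
```

```bash
python3 -m crank '[0,0,0,0.5,0,0,0,0,0,0,0,0,0,0]'| grep -E 'tool|force:'
```

```text
tool_pos: [0.6158, -0.0608, 0.0418]
force: [-4.8, -1.2, 2.0]
gripper_force: 2.7
```

```bash
python3 -m crank '[0,0,0,0.6,0,0,0,0,0,0,0,0,0,0,0,0,0,0,0,0,0]'| grep -E 'clock|tool|force:'
```

```text
clock: 23.42
tool_pos: [0.6158, -0.0608, 0.0418]
force: [-6.5, -1.7, 4.7]
gripper_force: 3.6
```

The tool stands still while the force climbs to 6.5 N, so the rack is on the stop. I'll back off and check.

```bash
python3 -m crank '[0,0,0,-2,0,0,0,0,0,0,-10,0,0,0,0,0,0,-30,0,0,0,0,0,0,-30,0,0,0,0,0,0,0,0,-50,0]'| grep -E 'clock|tool|force:'
python3 -m crank '[0,0,0,0,0,-50,0,0,0,0,-50,0,0,0,0,0,0,-50,0,0,0,0,0,0,0,0,0,0]'| grep -E 'clock|tool|force:'
python3 - <<'E'
from h import *
t=eyes.snapshot('top');im=eyes.snapshot('side')
a=np.hstack([t[90:210,220:350],im[100:220,180:310]]);cv2.imwrite('pics/c4.png',cv2.resize(a,None,fx=3,fy=3,interpolation=cv2.INTER_CUBIC))
E
```

```text
clock: 24.05
tool_pos: [0.5405, -0.0682, 0.0892]
force: [2.2, -0.0, 1.0]
gripper_force: 0.0
clock: 24.55
tool_pos: [0.443, -0.0779, 0.1423]
force: [1.3, 0.0, -0.6]
gripper_force: 0.0
```

View pics/c4.png

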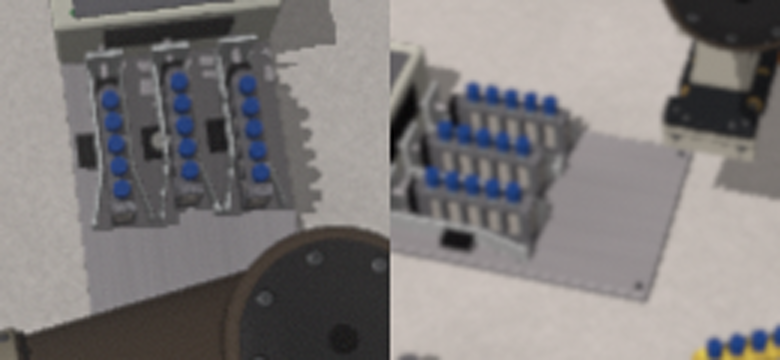

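The picture shows the rack (caps at about top (280,117) to (284,147)) upright and in line in the middle lane, level with its neighbours and against the stop. The robot is clear.

```bash
python3 -c "
from plant import ctrl;print(ctrl.close_job())"
```

```text
the job is handed in; nothing more can be done
None
```

The rack is home against the end stop in the middle lane, upright and released. I felt the stop at about 6.5 N and handed the job in at about 25 s; no verdict was shown.

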